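# Eject the middle nest of a buckle fixture and lay it off

### The arm

A 7-joint arm with a two-finger parallel gripper is mounted at the origin on the work surface. World frame = base frame: x ahead of the robot, y to its left, z up, the work surface at z = 0. Lengths are in m, angles in rad, forces in N, time in s.
With the tool pointing down it reaches from about 0.425 to 0.95 m from the base axis. Payload 16.7 kg.
Tool frame: the origin (TCP) lies midway between the tips of the shut fingers; the grasp point (between the pads) lies 19 mm behind it; z points along the fingers, y is the direction in which the jaws open and shut (so a half turn about z gives the same grasp; the last joint's range is limited). The gripper opens to 94 mm and grips with 3 to 60 N. Pads are 16 mm wide; open, the fingers measure 119 mm over their backs; the gripper's body (75 mm by 177 mm) begins 78 mm behind the grasp point.
Start: joints at [1.127, 0.426, 0.074, 1.606, -0.034, 1.111, -0.067], TCP at [0.195, -0.646, 0.205] pointing down, gripper open.
Joint ranges: [-2.85, 2.85], [-0.5, 2.14], [-1.23, 1.37], [0.21, 2.46], [-1.02, 4.16], [0.16, 2.05], [-2.73, 2.73]. Speed limits (rad/s): [1.89, 1.89, 2.39, 2.39, 3.01, 3.01, 3.01].

### API

Orientations are given as a unit quaternion [w, x, y, z].
In Python, from station import arm, optics, job, models gives the robot as it stands. The module is installed in compiled form; this text tells all that it offers.
- The arm moves only by the tool arm_command, never from a script. Its argument "motion" is a list of rows, each an object of numbers: "x", "y", "z": the shift along the world's x, y, z in m; "ax", "ay", "az": the turn, a rotation vector about the world's x, y, z in rad. A call has 1 to 20 rows; each row is the pose to reach, as a shift and turn from the pose commanded when the call began; what a row does not reach only later rows make up. A row lasts 1/12 s, in which the tool goes at most 41.7 mm and 7.16 degrees, less where a joint would pass 70% of its speed; a pose out of reach is approached as far as the arm can. A call with a gripper value outside its range is refused whole. "gripper" is the opening, from 0 (shut) to 1 (fully open), set as the call begins (left out, the last holds). The fingers move at their own pace and stop on an object; "grip_force" is the grip in N (left out, the last holds). Time passes only in rows, so rows that repeat a pose let the fingers close. It gives the time, the measured TCP pose, the force and the opening at its end, in the units of the state.
- arm.read_state(): the state, without advancing time (a new reading comes with each control period).
- optics.camera(name): name is "side" or "top"; returns a dict with "img" (400x640x3 uint8, blue, green, red), "z_map" (400x640 float32, m along the optical axis (not along the pixel's ray), 0 where there is no reading), "fx", "fy", "cx", "cy" (pixels), "distortion" ([k1, k2, p1, p2, k3] as OpenCV has them; the pictures are not rectified), "R" (3x3) and "t" (3): a world point X has camera coordinates R X + t. Camera axes: x right, y down, z forward; pixel columns grow to the right and rows downward; lengths in m; the calibration is good to about 2 mm. A picture is of the moment at which its call begins.
- job.sign_off(): hands the job in, once; it reports no verdict.
Trained networks look in a picture, given as the dict that the camera call returned (one of the last four; its "shot" number tells which), for a name from the list of things; names that differ only in an ending like _2 or _b are one class to them, and where a whole thing is asked for, a point or a joint stands for the part that bears it (a point fixed in the world has none). Each returns a list of dicts, best first, with "score" (0 to 1); they miss things now and then, are a little off and sometimes report something else, mostly with a low value. They report only what shows in the picture. A call takes as long as a camera call. They do not tell look-alikes from the thing itself.
- models.find_in(picture, query): "rect" ([centre column, centre row, width, height] in pixels, round what is visible of it).
- models.trace(picture, query): "pixels" (400x640 bool, what is visible of it) and "rect" ([centre column, centre row, width, height] in pixels, round what is visible of it).
The state is a dict: "clock": time; "qpos": joint angles; "dq": joint speeds; "tau": joint torques, N m; "ee_pos": TCP position; "tool_rot": TCP orientation; "wrist_force": force on the tool from outside, world axes, zero at the start; "torque": the same for the moment, N m; "finger_gap": finger opening in m.
Only numpy, scipy, OpenCV 4.12 (cv2) and the standard library are available. Lean on these libraries where they do the work, as an engineer would, in place of code of your own. Each camera call takes 0.05 s, during which the arm holds its last target. There are 200 camera calls.

### The job

The fixture on the bench is being changed over and its middle white nest block has to come out. Push the ejector pedal on the fixture's front fully down so that the nest rises from between its two dovetailed neighbours, draw the nest straight up until it is clear of them, without wrenching it sideways, and set it down gently, flat on its base, in the shallow steel tray. The two neighbouring nests stay seated in the fixture and nothing else on the bench is disturbed.

Things in the scene. Friction and masses are not known exactly. Their poses are not given: they have to be found in the camera images.
- fixture: Grey anodised fixture fixed to the bench: base plate 110 x 236 x 8 mm (x, y, z) with an open-topped channel 74 x 206 mm outside, walls 11 mm (ends 10 mm), rising to z = 69 mm. In it three white nest blocks stand in a row along y, tops flush with the walls; channel floor at z = 24 mm. Origin: centre of the underside; x points away from the pedal side, y along the row.
- lever_pad (a point): Centre of the top face of the ejector pedal, a black rubber-faced pad 36 x 50 mm (fixture x, y) on a lever in front (-x) of the fixture's middle. At rest 67 mm above the bench, outer edge tilted up 16 degrees; pressed from above it sinks in an arc to 26 mm above the bench and 11 mm outwards, outer edge then 16 degrees down. Takes about 7 to 12 N; stays where it is left.
- lever (a joint): Angle of the pedal's lever, rad: 0 at rest (up), 0.55 at its stop (pedal fully down). It raises a plate under the middle nest in proportion, 25 mm at the stop: the nest then stands 25 mm proud of its neighbours and the walls, its lowest 20 mm still between them, and stays up when the pedal is let go.
- nest: The middle nest: white plastic block 50 x 60 x 45 mm (x, y, z), 0.15 to 0.25 kg, pocket in its top, vertical dovetail tongue on +y (10 mm out, 16 to 24 mm wide), like slot in -y. Origin: centre of the block's underside, at z = 24 mm when seated; axes as the fixture's. 1 mm play all round: moves only vertically until its underside is above 69 mm. Grip its flat +x and -x faces, 50 mm apart.
- nest_left: Neighbour nest on the fixture's +y side, same white block 50 x 60 x 45 mm, loose in the channel; the middle nest's tongue runs in its slot. Origin: centre of the underside, seated at z = 24 mm, 61 mm from the middle nest's.
- nest_right: Neighbour nest on the fixture's -y side, same white block 50 x 60 x 45 mm, loose in the channel; its tongue runs in the middle nest's slot. Origin: centre of the underside, seated at z = 24 mm, 61 mm from the middle nest's.
- tray: Shallow open tray of bare sheet steel, 170 x 150 mm (x, y) and 18 mm high, walls and floor 3 mm thick, empty, fixed to the bench. Origin: centre of the underside. To the left or right of the fixture.
- bin: Grey plastic bin 170 x 150 x 55 mm full of yellow moulded levers, fixed, on the other side of the fixture. Origin: centre of the underside. Not to be used.
- buckle: Bystander: loose steel ratchet buckle with a yellow handle, about 75 x 45 x 32 mm, lying on the bench. Origin: centre of the underside.
- sleeve0: Bystander: loose brass-coloured steel sleeve, 14 mm diameter, 26 mm high, standing. Origin: centre of the underside.
- sleeve1: Bystander: a second sleeve like it, standing nearby. Origin: centre of the underside.
- round_plate: Bystander: loose round white assembly plate, 136 mm diameter, 30 mm thick, with curved grooves and two pins 12 mm high. Origin: centre of the underside.
- spare_nest: Bystander: a spare nest of the same shape as the middle nest, standing by itself on the bench behind the fixture. Origin: centre of the underside. To be left where it is.
- driver: Bystander: loose screwdriver 200 mm long lying on the bench behind the fixture. Origin: near its middle, on the underside.
Not all that is in view belongs to the job. Leave any blue, green or red look-alike of the nest_right alone.

How it is judged:
By the outcome, as a careful person would: the job done as asked, in the order asked, and still so for the second after the job is handed in, with the robot touching nothing.
It also fails if it takes over 61 s, if anything falls off the work surface, if the arm or the gripper's body presses on something with over 40 N, if the wrist force passes 120 N, or if a joint passes its speed limit or range.

## Working session

There is one attempt and no reset: what is moved stays moved. The work goes in short steps, Python scripts to look and compute and a tool call to move; the robot and the scene stay as the last step left them, time stands still between calls to the robot, and variables do not carry over. Pictures are saved under pics/ and viewed, about 8 in all and at most 12, crops included, and the job is handed in when it is done.

Besides the shell and the picture viewer there is one more tool, called after "Call:" in YAML: its name, and indented under it one key for each argument. arm_command: Moves the arm, as the interface text tells. Its arguments: {"type":"object","properties":{"motion":{"type":"array"},"gripper":{"type":"number"},"grip_force":{"type":"number"}},"required":["motion"]}

```bash
mkdir -p pics; cat > h.py <<'E'
import numpy as np, cv2
from station import arm, optics, job, models
def K(p): return np.array([[p['fx'],0,p['cx']],[0,p['fy'],p['cy']],[0,0,1.]])
def cloud(p):
    v,u=np.mgrid[0:400,0:640]
    n=cv2.undistortPoints(np.stack([u,v],-1).reshape(-1,1,2).astype(np.float64),K(p),np.array(p['distortion'])).reshape(400,640,2)
    z=p['z_map'][...,None].astype(float)
    c=np.concatenate([n*z,z],-1)
    w=(c-np.array(p['t']))@np.array(p['R'])
    w[p['z_map']==0]=np.nan
    return w
E
python3 - <<'E'
from h import *
s=arm.read_state(); print(s)
for n in('top','side'):
    p=optics.camera(n); cv2.imwrite(f'pics/{n}0.png',p['img']); np.savez(f'{n}0.npz',w=cloud(p),img=p['img'])
    print(n,-np.array(p['R']).T@p['t'])
    w=cloud(p)
    for q in('fixture','lever_pad','nest','nest_left','tray','bin','spare_nest','buckle','round_plate','driver','sleeve0'):
        for r in models.trace(p,q)[:4]:
            m=r['pixels']; print(q,round(r['score'],2),np.round(r['rect']),np.round(np.nanmedian(w[m],0),3))
E
```

```text
{'clock': 0.0, 'qpos': array([ 1.12755319,  0.42675016,  0.07385763,  1.60662154, -0.03404472,
        1.11080873, -0.06707919]), 'dq': array([ 0.00066232, -0.00018284, -0.00078821,  0.00075209,  0.00084178,
       -0.00028318, -0.00039211]), 'tau': array([-2.34416784e-04, -9.35819936e+01,  3.66612375e+00, -4.54210782e+01,
       -4.87696810e-02,  1.97513367e-02,  6.78948004e-05]), 'ee_pos': array([ 0.19525356, -0.6456703 ,  0.20475732]), 'tool_rot': array([-6.42193241e-04,  9.89233005e-01,  1.46347598e-01, -1.71741980e-04]), 'wrist_force': array([ 0.1540797 , -0.37110276,  0.23238838]), 'torque': array([0.01639076, 0.03555719, 0.00258583]), 'finger_gap': 0.09418728125895982}
top [0.39153971 0.01505362 1.0379666 ]
fixture 0.89 [318. 195. 114.  94.] [0.596 0.022 0.059]
lever_pad 0.68 [406. 274.   9.  12.] [ 0.429 -0.156  0.021]
lever_pad 0.21 [313. 176.  37.  27.] [0.626 0.041 0.067]
nest 0.56 [315. 176.  36.  25.] [0.626 0.041 0.067]
nest_left 0.63 [192. 245.  75.  80.] [0.496 0.309 0.002]
tray 0.73 [190. 242.  76.  83.] [0.496 0.309 0.002]
bin 0.66 [477. 240.  90.  91.] [ 0.496 -0.3
[... 471 characters left out ...]
4.  84.] [ 0.613 -0.034  0.038]
fixture 0.24 [255. 270.  11.  12.] [ 0.431 -0.162  0.016]
lever_pad 0.6 [316. 199.  47.  23.] [0.524 0.01  0.065]
nest 0.9 [354. 187.  31.  18.] [0.627 0.047 0.069]
nest 0.38 [349. 207. 105.  81.] [ 0.614 -0.036  0.037]
nest_left 0.83 [346. 178.  28.  14.] [0.61  0.102 0.069]
tray 0.84 [298. 157.  64.  31.] [0.495 0.313 0.004]
bin 0.65 [288. 338. 130. 116.] [ 0.498 -0.315  0.033]
spare_nest 0.85 [387. 150.  26.  18.] [0.741 0.284 0.035]
buckle 0.77 [270. 184.  34.  19.] [0.431 0.148 0.019]
round_plate 0.63 [452. 324.  90.  77.] [ 0.743 -0.295  0.03 ]
driver 0.38 [387. 150.  26.  22.] [0.74  0.284 0.032]
sleeve0 0.68 [269. 274.   9.  14.] [ 0.46  -0.169  0.018]
```

```bash
python3 - <<'E'
from h import *
a=np.load('top0.npz');w=a['w'];im=a['img']
c=cv2.resize(im[80:310,130:530],None,fx=2,fy=2,interpolation=cv2.INTER_CUBIC); cv2.imwrite('pics/t1.png',c)
b=np.load('side0.npz');cv2.imwrite('pics/s1.png',cv2.resize(b['img'][100:340,200:520],None,fx=2.5,fy=2.5,interpolation=cv2.INTER_CUBIC))
# fixture tops z ~69
for n,d in(('top',a),('side',b)):
    W=d['w'];m=(abs(W[...,2]-.069)<.004)&(abs(W[...,0]-.62)<.1)&(abs(W[...,1]-.02)<.17)
    # pad: tilted region in front
    P=W[m][:,:2].astype(np.float32); print(n,m.sum(),cv2.minAreaRect(P),P.min(0),P.max(0))
E
```

```text
top 2608 ((0.5887166261672974, 0.02565479278564453), (0.15575411915779114, 0.20590266585350037), 15.216046333312988) [ 0.5200122  -0.07186014] [0.6898842  0.14506777]
side 1693 ((0.589965283870697, 0.0237576961517334), (0.1564229130744934, 0.20860333740711212), 15.021024703979492) [ 0.52030706 -0.07397471] [0.69136816 0.14368469]
```

View pics/t1.png

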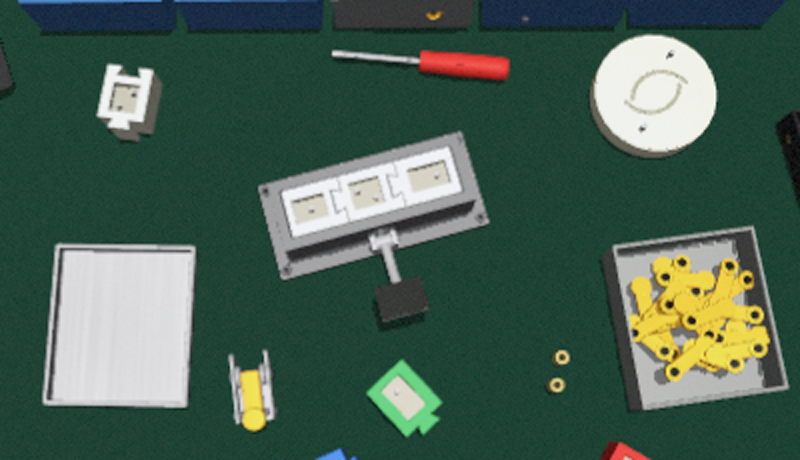

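View pics/s1.png

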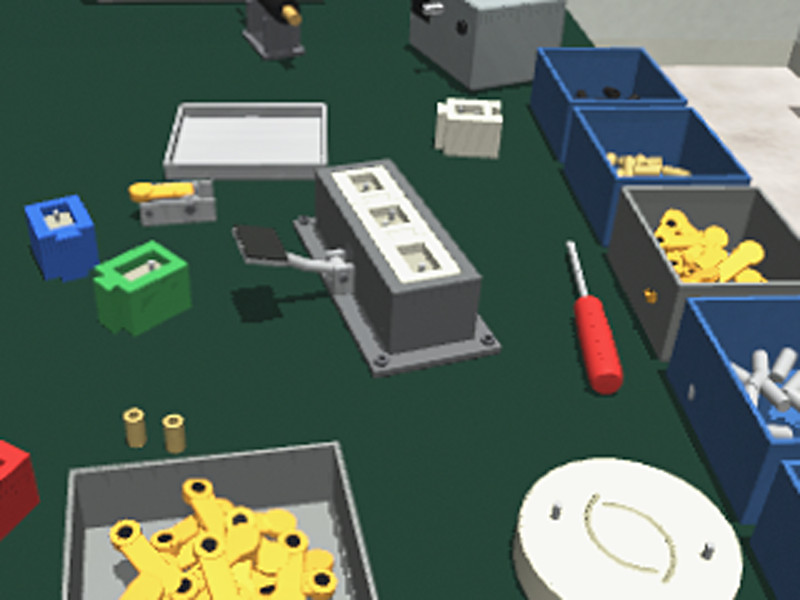

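The top view shows the tray on the left (crop 120,325), the fixture turned about 15° (crop 373,205) and the pedal pad at crop 402,300. A green look-alike sits in front of the pedal (crop 405,397). The side view confirms the pedal is up and the nests are flush.

```bash
python3 - <<'E'
from h import *
for n in('top','side'):
    d=np.load(n+'0.npz');W=d['w'];im=d['img'].astype(int)
    R=np.array([[np.cos(.2635),-np.sin(.2635)],[np.sin(.2635),np.cos(.2635)]])
    L=(W[...,:2]-[.59,.024])@R
    ok=(abs(W[...,2]-.069)<.004)&(L[...,0]>-.03)&(L[...,0]<.09)&(abs(L[...,1])<.12)
    P=W[ok][:,:2].astype(np.float32); print(n,'channel',cv2.minAreaRect(P))
    pl=(L[...,0]<-.03)&(L[...,0]>-.11)&(abs(L[...,1])<.05)&(W[...,2]>.05)&(im.max(-1)<70)
    P=W[pl];print(' pad',len(P),P.mean(0),cv2.minAreaRect(P[:,:2].astype(np.float32)),np.ptp(P[:,2]))
    t=(W[...,2]>.0135)&(W[...,2]<.022)&(abs(W[...,0]-.496)<.12)&(abs(W[...,1]-.31)<.1)
    print(' tray',cv2.minAreaRect(W[t][:,:2].astype(np.float32)))
    nb=(abs(L[...,0]-.03)<.05)&(abs(L[...,1])<.12)&(im.min(-1)>150)&(abs(W[...,2]-.069)<.005)
    print(' white',cv2.minAreaRect(W[nb][:,:2].astype(np.float32)),np.median(W[nb][:,2]))
    m=(W[...,2]>.008)&(W[...,2]<.3)&(abs(W[...,0]-.4)<.07)&(abs(W[...,1])<.06)&(im[...,1]>im[...,2]+50)
    print(' green',cv2.minAreaRect(W[m][:,:2].astype(np.float32)),W[m][:,2].max())
E
```

```text
top channel ((0.6277178525924683, 0.03626420348882675), (0.07492503523826599, 0.2059033364057541), 15.211374282836914)
 pad 407 [0.51612651 0.00621979 0.06607863] ((0.5164526700973511, 0.006084823980927467), (0.03665550425648689, 0.0500398650765419), 15.716793060302734) 0.016565888958884965
 tray ((0.4961273670196533, 0.30642202496528625), (0.15186038613319397, 0.17275018990039825), 88.66433715820312)
 white ((0.6286289691925049, 0.03646464645862579), (0.07276705652475357, 0.20604881644248962), 15.267110824584961) 0.06779162256205504
 green ((0.38746848702430725, 0.027964133769273758), (0.0699203610420227, 0.12394475191831589), 42.38083267211914) 0.048874213835175005
side channel ((0.6289185285568237, 0.034210510551929474), (0.07576022297143936, 0.20860333740711212), 15.021024703979492)
 pad 205 [0.51800591 0.00237862 0.06719885] ((0.5173859596252441, 0.004420271143317223), (0.034021347761154175, 0.051211919635534286), 15.660837173461914) 0.010499812749073002
 tray ((0.4966028928756714, 0.30480003356933594), (0.15684446692466736, 0.1719881296157837), 89.14031219482422)
 white ((0.6292760372161865, 0.034264206886291504), (0.05543537065386772, 0.19197194278240204), 15.225698471069336) 0.06923779966314542
 green ((0.3903283476829529, 0.02513997256755829), (0.07075066864490509, 0.12417781352996826), 43.10888671875) 0.047413681033762034
```

Call:
arm_command:
  motion:
    - {"x":0.036,"y":0.072,"z":0.005,"az":0.12}
    - {"x":0.072,"y":0.144,"z":0.005,"az":0.24}
    - {"x":0.107,"y":0.217,"z":0.005,"az":0.36}
    - {"x":0.143,"y":0.289,"z":0.005,"az":0.48}
    - {"x":0.179,"y":0.362,"z":0.005,"az":0.6}
    - {"x":0.215,"y":0.434,"z":0.005,"az":0.72}
    - {"x":0.25,"y":0.506,"z":0.005,"az":0.84}
    - {"x":0.286,"y":0.579,"z":0.005,"az":0.96}
    - {"x":0.322,"y":0.651,"z":0.005,"az":1.08}
    - {"x":0.322,"y":0.651,"z":0.005,"az":1.2}
    - {"x":0.322,"y":0.651,"z":0.005,"az":1.32}
    - {"x":0.322,"y":0.651,"z":0.005,"az":1.543}
    - {"x":0.322,"y":0.651,"z":0.005,"az":1.543}
    - {"x":0.322,"y":0.651,"z":0.005,"az":1.543}
    - {"x":0.322,"y":0.651,"z":0.005,"az":1.543}
    - {"x":0.322,"y":0.651,"z":0.005,"az":1.543}
    - {"x":0.322,"y":0.651,"z":0.005,"az":1.543}
    - {"x":0.322,"y":0.651,"z":0.005,"az":1.543}
    - {"x":0.322,"y":0.651,"z":0.005,"az":1.543}
    - {"x":0.322,"y":0.651,"z":0.005,"az":1.543}
  gripper: 0

```text
validation failed for argument at $.mo...
```

Call:
arm_command:
  motion:
    - {"x":0.036,"y":0.072,"z":0.005,"ax":0.0,"ay":0.0,"az":0.12}
  gripper: 0.0

```text
clock: 1.28
ee_pos: [0.2097, -0.6128, 0.2069]
tool_rot: [0.0, 0.98, 0.201, -0.001]
wrist_force: [0.2, 0.0, -1.1]
finger_gap: 0.0903
```

Call:
arm_command:
  motion:
    - {"x":0.303,"y":0.613,"z":0,"ax":0,"ay":0,"az":1.423}
    - {"x":0.303,"y":0.613,"z":0,"ax":0,"ay":0,"az":1.423}
    - {"x":0.303,"y":0.613,"z":0,"ax":0,"ay":0,"az":1.423}
    - {"x":0.303,"y":0.613,"z":0,"ax":0,"ay":0,"az":1.423}
    - {"x":0.303,"y":0.613,"z":0,"ax":0,"ay":0,"az":1.423}
    - {"x":0.303,"y":0.613,"z":0,"ax":0,"ay":0,"az":1.423}
    - {"x":0.303,"y":0.613,"z":0,"ax":0,"ay":0,"az":1.423}
    - {"x":0.303,"y":0.613,"z":0,"ax":0,"ay":0,"az":1.423}
    - {"x":0.303,"y":0.613,"z":0,"ax":0,"ay":0,"az":1.423}
    - {"x":0.303,"y":0.613,"z":0,"ax":0,"ay":0,"az":1.423}
    - {"x":0.303,"y":0.613,"z":0,"ax":0,"ay":0,"az":1.423}
    - {"x":0.303,"y":0.613,"z":0,"ax":0,"ay":0,"az":1.423}
    - {"x":0.303,"y":0.613,"z":0,"ax":0,"ay":0,"az":1.423}
    - {"x":0.303,"y":0.613,"z":0,"ax":0,"ay":0,"az":1.423}
    - {"x":0.303,"y":0.613,"z":0,"ax":0,"ay":0,"az":1.423}
    - {"x":0.303,"y":0.613,"z":0,"ax":0,"ay":0,"az":1.423}
    - {"x":0.303,"y":0.613,"z":0,"ax":0,"ay":0,"az":1.423}
    - {"x":0.303,"y":0.613,"z":0,"ax":0,"ay":0,"az":1.423}

```text
clock: 2.78
ee_pos: [0.5184, 0.0088, 0.2082]
tool_rot: [-0.0, 0.605, 0.796, 0.001]
wrist_force: [-1.0, -0.1, -0.1]
finger_gap: 0.0006
```

Call:
arm_command:
  motion:
    - {"x":0,"y":0,"z":-0.04,"ax":0,"ay":0,"az":0}
    - {"x":0,"y":0,"z":-0.08,"ax":0,"ay":0,"az":0}
    - {"x":0,"y":0,"z":-0.11,"ax":0,"ay":0,"az":0}
    - {"x":0,"y":0,"z":-0.125,"ax":0,"ay":0,"az":0}
    - {"x":0,"y":0,"z":-0.125,"ax":0,"ay":0,"az":0}
    - {"x":0,"y":0,"z":-0.125,"ax":0,"ay":0,"az":0}
    - {"x":0,"y":0,"z":-0.125,"ax":0,"ay":0,"az":0}

```text
clock: 3.37
ee_pos: [0.5178, 0.0039, 0.0843]
tool_rot: [0.001, 0.607, 0.794, 0.0]
wrist_force: [0.1, -0.3, 1.0]
finger_gap: 0.0005
```

```bash
python3 - <<'E'
from h import *
p=optics.camera('side'); cv2.imwrite('pics/s2.png',cv2.resize(p['img'][110:270,230:430],None,fx=3,fy=3,interpolation=cv2.INTER_CUBIC))
print(arm.read_state()['ee_pos'])
E
```

```text
[0.51797777 0.00393936 0.08454284]
```

View pics/s2.png

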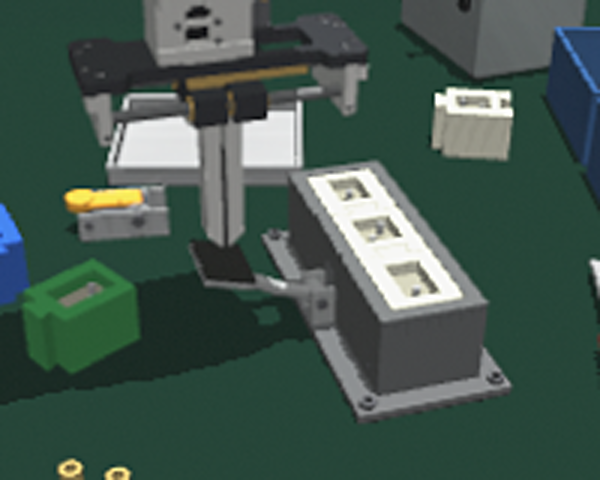

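The shut fingers stand over the pad centre (crop 225,245) with nothing in the way. Next I press.

Call:
arm_command:
  motion:
    - {"x":0,"y":0,"z":-0.01,"ax":0,"ay":0,"az":0}
    - {"x":0,"y":0,"z":-0.016,"ax":0,"ay":0,"az":0}
    - {"x":-0.001,"y":0,"z":-0.02,"ax":0,"ay":0,"az":0}
    - {"x":-0.003,"y":-0.001,"z":-0.024,"ax":0,"ay":0,"az":0}
    - {"x":-0.005,"y":-0.001,"z":-0.028,"ax":0,"ay":0,"az":0}
    - {"x":-0.006,"y":-0.002,"z":-0.032,"ax":0,"ay":0,"az":0}
    - {"x":-0.008,"y":-0.002,"z":-0.036,"ax":0,"ay":0,"az":0}
    - {"x":-0.009,"y":-0.002,"z":-0.04,"ax":0,"ay":0,"az":0}
    - {"x":-0.01,"y":-0.003,"z":-0.044,"ax":0,"ay":0,"az":0}
    - {"x":-0.01,"y":-0.003,"z":-0.048,"ax":0,"ay":0,"az":0}
    - {"x":-0.011,"y":-0.003,"z":-0.052,"ax":0,"ay":0,"az":0}
    - {"x":-0.011,"y":-0.003,"z":-0.052,"ax":0,"ay":0,"az":0}

```text
clock: 4.42
ee_pos: [0.5066, 0.0013, 0.0308]
tool_rot: [0.0, 0.607, 0.795, 0.0]
wrist_force: [1.1, -0.3, 0.4]
finger_gap: 0.0005
```

Call:
arm_command:
  motion:
    - {"x":0,"y":0,"z":-0.002,"ax":0,"ay":0,"az":0}
    - {"x":0,"y":0,"z":-0.004,"ax":0,"ay":0,"az":0}
    - {"x":0,"y":0,"z":-0.005,"ax":0,"ay":0,"az":0}
    - {"x":0,"y":0,"z":-0.005,"ax":0,"ay":0,"az":0}

```text
clock: 4.75
ee_pos: [0.5065, 0.0012, 0.0262]
tool_rot: [0.0, 0.607, 0.795, 0.0]
wrist_force: [-0.3, -0.1, 7.1]
finger_gap: 0.0004
```

```bash
python3 - <<'E'
from h import *
p=optics.camera('side'); cv2.imwrite('pics/s3.png',cv2.resize(p['img'][110:270,230:430],None,fx=3,fy=3,interpolation=cv2.INTER_CUBIC))
s=arm.read_state();print(s['ee_pos'],s['wrist_force'])
w=cloud(p)
m=models.trace(p,'nest')[0]['pixels'];print(np.nanpercentile(w[m][:,2],[50,80,90,95]))
E
```

```text
[0.5064573  0.00122974 0.02620953] [-0.55028366  0.05987413  6.57805187]
[0.08951907 0.09428727 0.09468374 0.09500772]
```

View pics/s3.png

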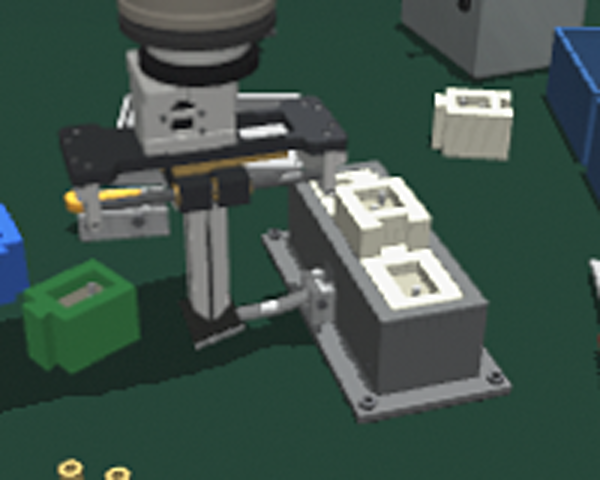

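The nest stands about 25 mm proud (crop 383,215; top at 94–95 mm) and the pedal is down. I'll press a little more to confirm it has reached its stop.

Call:
arm_command:
  motion:
    - {"x":0,"y":0,"z":-0.002,"ax":0,"ay":0,"az":0}
    - {"x":0,"y":0,"z":-0.003,"ax":0,"ay":0,"az":0}
    - {"x":0,"y":0,"z":-0.003,"ax":0,"ay":0,"az":0}

```text
clock: 5.1
ee_pos: [0.5068, 0.0012, 0.0251]
tool_rot: [0.001, 0.607, 0.795, -0.0]
wrist_force: [-14.9, -1.5, 55.6]
finger_gap: 0.0005
```

Force rose sharply to 56 N, so the pedal is on its stop. I'll go up now.

Call:
arm_command:
  motion:
    - {"x":0,"y":0,"z":0.01,"ax":0,"ay":0,"az":0}
    - {"x":0,"y":0,"z":0.04,"ax":0,"ay":0,"az":0}
    - {"x":0,"y":0,"z":0.08,"ax":0,"ay":0,"az":0}
    - {"x":0,"y":0,"z":0.12,"ax":0,"ay":0,"az":0}
    - {"x":0,"y":0,"z":0.15,"ax":0,"ay":0,"az":0}
    - {"x":0,"y":0,"z":0.15,"ax":0,"ay":0,"az":0}
    - {"x":0,"y":0,"z":0.15,"ax":0,"ay":0,"az":0}

```text
clock: 5.68
ee_pos: [0.5069, 0.0009, 0.1745]
tool_rot: [0.001, 0.607, 0.794, 0.001]
wrist_force: [0.4, 0.6, -0.3]
finger_gap: 0.0003
```

```bash
python3 - <<'E'
from h import *
a=.2653;R=np.array([[np.cos(a),-np.sin(a)],[np.sin(a),np.cos(a)]])
for n in('side','top'):
    p=optics.camera(n);W=cloud(p);im=p['img'].astype(int);L=(W[...,:2]-[.628,.0353])@R
    m=(W[...,2]>.0885)&(W[...,2]<.1)&(abs(L[...,0])<.06)&(abs(L[...,1])<.07)&(im.min(-1)>90)
    if m.sum()>20:
        q=L[m];print(n,m.sum(),np.percentile(q,[1,99],axis=0),cv2.minAreaRect(W[m][:,:2].astype(np.float32)),np.median(W[m][:,2]))
    for yy in(-.061,.061):
        k=(abs(L[...,0])<.024)&(abs(L[...,1]-yy)<.02);print(' nb',yy,k.sum(),np.nanpercentile(W[k][:,2],[50,90]) if k.sum() else '')
s=arm.read_state();print(s['ee_pos'],s['wrist_force'])
E
```

```text
side 354 [[-0.02497701 -0.03178925]
 [ 0.02528817  0.0387761 ]] ((0.6275518536567688, 0.039167240262031555), (0.051520682871341705, 0.07180842757225037), 15.24557876586914) 0.09396639040677734
 nb -0.061 236 [0.06812674 0.06988245]
 nb 0.061 36 [0.06949987 0.07031662]
 nb -0.061 0 
 nb 0.061 64 [0.06289441 0.06974349]
[0.50547523 0.00088869 0.17228853] [-0.27452482  0.45988072 -1.22153709]
```

Call:
arm_command:
  motion:
    - {"x":0.03,"y":0.008,"z":0,"ax":0,"ay":0,"az":0}
    - {"x":0.065,"y":0.018,"z":0,"ax":0,"ay":0,"az":0}
    - {"x":0.1,"y":0.028,"z":0,"ax":0,"ay":0,"az":0}
    - {"x":0.122,"y":0.0335,"z":0,"ax":0,"ay":0,"az":0}
    - {"x":0.122,"y":0.0335,"z":0,"ax":0,"ay":0,"az":0}
    - {"x":0.122,"y":0.0335,"z":0,"ax":0,"ay":0,"az":0}
    - {"x":0.122,"y":0.0335,"z":-0.025,"ax":0,"ay":0,"az":0}
    - {"x":0.122,"y":0.0335,"z":-0.05,"ax":0,"ay":0,"az":0}
    - {"x":0.122,"y":0.0335,"z":-0.06,"ax":0,"ay":0,"az":0}
    - {"x":0.122,"y":0.0335,"z":-0.06,"ax":0,"ay":0,"az":0}
    - {"x":0.122,"y":0.0335,"z":-0.06,"ax":0,"ay":0,"az":0}
    - {"x":0.122,"y":0.0335,"z":-0.06,"ax":0,"ay":0,"az":0}
  gripper: 1.0

```text
clock: 6.78
ee_pos: [0.6284, 0.0347, 0.1143]
tool_rot: [0.0, 0.607, 0.795, 0.0]
wrist_force: [-0.3, 0.5, 0.2]
finger_gap: 0.0772
```

```bash
python3 - <<'E'
from h import *
p=optics.camera('side'); cv2.imwrite('pics/s4.png',cv2.resize(p['img'][110:270,250:450],None,fx=3,fy=3,interpolation=cv2.INTER_CUBIC))
s=arm.read_state();print(s['ee_pos'],s['wrist_force'])
E
```

```text
[0.62858324 0.03471564 0.11445171] [ 0.89233855 -0.20151129  0.57283348]
```

View pics/s4.png

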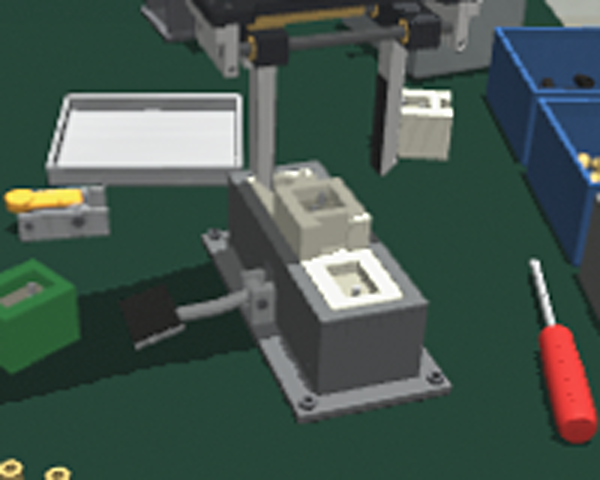

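The fingers straddle the raised nest (crop 320,215) along its x. The neighbour is seated (crop 355,280) and the pedal is still down. Next I descend and close.

Call:
arm_command:
  motion:
    - {"x":0,"y":0,"z":-0.015,"ax":0,"ay":0,"az":0}
    - {"x":0,"y":0,"z":-0.03,"ax":0,"ay":0,"az":0}
    - {"x":0,"y":0,"z":-0.041,"ax":0,"ay":0,"az":0}
    - {"x":0,"y":0,"z":-0.041,"ax":0,"ay":0,"az":0}
    - {"x":0,"y":0,"z":-0.041,"ax":0,"ay":0,"az":0}
    - {"x":0,"y":0,"z":-0.041,"ax":0,"ay":0,"az":0}

```text
clock: 7.33
ee_pos: [0.6286, 0.0348, 0.073]
tool_rot: [0.0, 0.607, 0.795, 0.0]
wrist_force: [-0.8, -0.4, 0.4]
finger_gap: 0.0941
```

Call:
arm_command:
  motion:
    - {"x":0,"y":0,"z":0,"ax":0,"ay":0,"az":0}
    - {"x":0,"y":0,"z":0,"ax":0,"ay":0,"az":0}
    - {"x":0,"y":0,"z":0,"ax":0,"ay":0,"az":0}
    - {"x":0,"y":0,"z":0,"ax":0,"ay":0,"az":0}
    - {"x":0,"y":0,"z":0,"ax":0,"ay":0,"az":0}
    - {"x":0,"y":0,"z":0,"ax":0,"ay":0,"az":0}
    - {"x":0,"y":0,"z":0,"ax":0,"ay":0,"az":0}
    - {"x":0,"y":0,"z":0,"ax":0,"ay":0,"az":0}
  gripper: 0.4
  grip_force: 20

```text
clock: 8.0
ee_pos: [0.6281, 0.0347, 0.0721]
tool_rot: [-0.0, 0.607, 0.795, 0.0]
wrist_force: [0.2, -0.0, 0.8]
finger_gap: 0.0495
```

Call:
arm_command:
  motion:
    - {"x":0,"y":0,"z":0.002,"ax":0,"ay":0,"az":0}
    - {"x":0,"y":0,"z":0.004,"ax":0,"ay":0,"az":0}
    - {"x":0,"y":0,"z":0.006,"ax":0,"ay":0,"az":0}
    - {"x":0,"y":0,"z":0.008,"ax":0,"ay":0,"az":0}
    - {"x":0,"y":0,"z":0.01,"ax":0,"ay":0,"az":0}
    - {"x":0,"y":0,"z":0.01,"ax":0,"ay":0,"az":0}

```text
clock: 8.5
ee_pos: [0.6283, 0.0347, 0.0826]
tool_rot: [0.0, 0.607, 0.795, 0.0]
wrist_force: [-1.4, -0.1, -2.5]
finger_gap: 0.0499
```

Weight is on the gripper (−2.5 N) with little side force, so I continue straight up.

Call:
arm_command:
  motion:
    - {"x":0,"y":0,"z":0.003,"ax":0,"ay":0,"az":0}
    - {"x":0,"y":0,"z":0.006,"ax":0,"ay":0,"az":0}
    - {"x":0,"y":0,"z":0.009,"ax":0,"ay":0,"az":0}
    - {"x":0,"y":0,"z":0.012,"ax":0,"ay":0,"az":0}
    - {"x":0,"y":0,"z":0.016,"ax":0,"ay":0,"az":0}
    - {"x":0,"y":0,"z":0.02,"ax":0,"ay":0,"az":0}
    - {"x":0,"y":0,"z":0.028,"ax":0,"ay":0,"az":0}
    - {"x":0,"y":0,"z":0.04,"ax":0,"ay":0,"az":0}
    - {"x":0,"y":0,"z":0.055,"ax":0,"ay":0,"az":0}
    - {"x":0,"y":0,"z":0.07,"ax":0,"ay":0,"az":0}
    - {"x":0,"y":0,"z":0.075,"ax":0,"ay":0,"az":0}
    - {"x":0,"y":0,"z":0.075,"ax":0,"ay":0,"az":0}
    - {"x":0,"y":0,"z":0.075,"ax":0,"ay":0,"az":0}

```text
clock: 9.58
ee_pos: [0.628, 0.0345, 0.1572]
tool_rot: [0.0, 0.607, 0.795, 0.0]
wrist_force: [-0.5, -0.3, -2.8]
finger_gap: 0.0498
```

```bash
python3 - <<'E'
from h import *
p=optics.camera('side'); cv2.imwrite('pics/s5.png',cv2.resize(p['img'][90:270,230:430],None,fx=3,fy=3,interpolation=cv2.INTER_CUBIC))
W=cloud(p);im=p['img'].astype(int)
m=(W[...,2]>.105)&(W[...,2]<.165)&(abs(W[...,0]-.628)<.035)&(abs(W[...,1]-.03)<.05)&(im.min(-1)>80)
print(m.sum(),np.percentile(W[m],[1,99],axis=0))
s=arm.read_state();print(s['ee_pos'],s['wrist_force'],s['torque'])
E
```

```text
430 [[ 0.59784921 -0.00076913  0.13493922]
 [ 0.65942794  0.05088679  0.1646746 ]]
[0.62772676 0.03450505 0.15660838] [ 0.1636559  -0.07671005 -1.20382639] [-0.04469782 -0.13184233 -0.00912956]
```

View pics/s5.png

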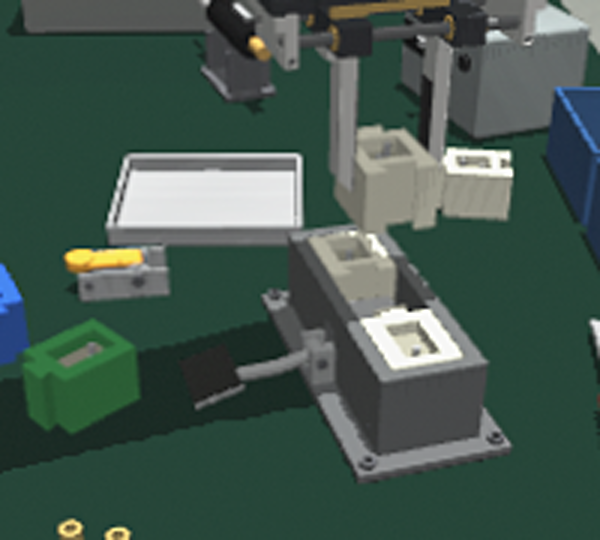

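The nest hangs clear of the fixture (crop 390,180), both neighbours are seated and the slot is empty. Next I carry it to the tray.

Call:
arm_command:
  motion:
    - {"x":-0.004,"y":0.008,"z":0,"ax":0,"ay":0,"az":-0.01}
    - {"x":-0.012,"y":0.024,"z":0,"ax":0,"ay":0,"az":-0.03}
    - {"x":-0.024,"y":0.048,"z":0,"ax":0,"ay":0,"az":-0.05}
    - {"x":-0.036,"y":0.073,"z":0,"ax":0,"ay":0,"az":-0.08}
    - {"x":-0.048,"y":0.097,"z":0,"ax":0,"ay":0,"az":-0.11}
    - {"x":-0.06,"y":0.121,"z":0,"ax":0,"ay":0,"az":-0.14}
    - {"x":-0.072,"y":0.146,"z":0,"ax":0,"ay":0,"az":-0.17}
    - {"x":-0.084,"y":0.17,"z":0,"ax":0,"ay":0,"az":-0.2}
    - {"x":-0.096,"y":0.194,"z":0,"ax":0,"ay":0,"az":-0.22}
    - {"x":-0.108,"y":0.218,"z":0,"ax":0,"ay":0,"az":-0.24}
    - {"x":-0.12,"y":0.243,"z":0,"ax":0,"ay":0,"az":-0.26}
    - {"x":-0.128,"y":0.259,"z":0,"ax":0,"ay":0,"az":-0.275}
    - {"x":-0.132,"y":0.267,"z":0,"ax":0,"ay":0,"az":-0.28}
    - {"x":-0.132,"y":0.267,"z":0,"ax":0,"ay":0,"az":-0.28}
    - {"x":-0.132,"y":0.267,"z":-0.02,"ax":0,"ay":0,"az":-0.28}
    - {"x":-0.132,"y":0.267,"z":-0.05,"ax":0,"ay":0,"az":-0.28}
    - {"x":-0.132,"y":0.267,"z":-0.08,"ax":0,"ay":0,"az":-0.28}
    - {"x":-0.132,"y":0.267,"z":-0.105,"ax":0,"ay":0,"az":-0.28}
    - {"x":-0.132,"y":0.267,"z":-0.115,"ax":0,"ay":0,"az":-0.28}
    - {"x":-0.132,"y":0.267,"z":-0.115,"ax":0,"ay":0,"az":-0.28}

```text
clock: 11.3
ee_pos: [0.4953, 0.2997, 0.0397]
tool_rot: [-0.0, 0.712, 0.702, -0.002]
wrist_force: [-1.1, -0.4, -1.9]
finger_gap: 0.05
```

```bash
python3 - <<'E'
from h import *
p=optics.camera('side'); cv2.imwrite('pics/s6.png',cv2.resize(p['img'][60:240,200:400],None,fx=3,fy=3,interpolation=cv2.INTER_CUBIC))
s=arm.read_state();print(s['ee_pos'],s['wrist_force'],s['tool_rot'])
E
```

```text
[0.49602154 0.30068088 0.04156007] [-0.14168914 -0.07374246 -0.8014549 ] [-2.09994394e-04  7.12293370e-01  7.01881239e-01 -9.15314678e-04]
```

View pics/s6.png

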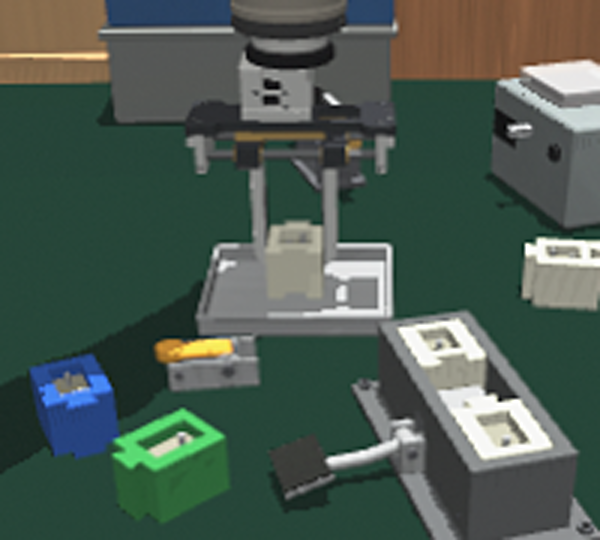

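The nest is upright over the middle of the tray (crop 293,265). I'll lower it slowly.

Call:
arm_command:
  motion:
    - {"x":0,"y":0,"z":-0.003,"ax":0,"ay":0,"az":0}
    - {"x":0,"y":0,"z":-0.006,"ax":0,"ay":0,"az":0}
    - {"x":0,"y":0,"z":-0.009,"ax":0,"ay":0,"az":0}
    - {"x":0,"y":0,"z":-0.011,"ax":0,"ay":0,"az":0}
    - {"x":0,"y":0,"z":-0.012,"ax":0,"ay":0,"az":0}
    - {"x":0,"y":0,"z":-0.012,"ax":0,"ay":0,"az":0}
    - {"x":0,"y":0,"z":-0.012,"ax":0,"ay":0,"az":0}

```text
clock: 11.93
ee_pos: [0.4961, 0.3017, 0.0302]
tool_rot: [-0.0, 0.712, 0.702, 0.0]
wrist_force: [0.4, 0.5, -1.9]
finger_gap: 0.0501
```

Call:
arm_command:
  motion:
    - {"x":0,"y":0,"z":-0.0005,"ax":0,"ay":0,"az":0}
    - {"x":0,"y":0,"z":-0.001,"ax":0,"ay":0,"az":0}
    - {"x":0,"y":0,"z":-0.0015,"ax":0,"ay":0,"az":0}
    - {"x":0,"y":0,"z":-0.002,"ax":0,"ay":0,"az":0}
    - {"x":0,"y":0,"z":-0.0025,"ax":0,"ay":0,"az":0}
    - {"x":0,"y":0,"z":-0.003,"ax":0,"ay":0,"az":0}
    - {"x":0,"y":0,"z":-0.003,"ax":0,"ay":0,"az":0}

```text
clock: 12.52
ee_pos: [0.496, 0.3016, 0.0269]
tool_rot: [-0.0, 0.712, 0.702, -0.0]
wrist_force: [-0.3, 0.4, -2.6]
finger_gap: 0.0496
```

Call:
arm_command:
  motion:
    - {"x":0,"y":0,"z":-0.0005,"ax":0,"ay":0,"az":0}
    - {"x":0,"y":0,"z":-0.0005,"ax":0,"ay":0,"az":0}
    - {"x":0,"y":0,"z":-0.0005,"ax":0,"ay":0,"az":0}

```text
clock: 12.77
ee_pos: [0.496, 0.3016, 0.0265]
tool_rot: [-0.0, 0.712, 0.702, -0.0]
wrist_force: [-0.3, 0.4, -1.9]
finger_gap: 0.0497
```

Call:
arm_command:
  motion:
    - {"x":0,"y":0,"z":-0.0005,"ax":0,"ay":0,"az":0}
    - {"x":0,"y":0,"z":-0.0005,"ax":0,"ay":0,"az":0}
    - {"x":0,"y":0,"z":-0.0005,"ax":0,"ay":0,"az":0}

```text
clock: 13.02
ee_pos: [0.4961, 0.3017, 0.0261]
tool_rot: [-0.0, 0.712, 0.702, 0.0]
wrist_force: [0.2, 0.2, -1.0]
finger_gap: 0.0501
```

Call:
arm_command:
  motion:
    - {"x":0,"y":0,"z":-0.0005,"ax":0,"ay":0,"az":0}
    - {"x":0,"y":0,"z":-0.0005,"ax":0,"ay":0,"az":0}
    - {"x":0,"y":0,"z":-0.0005,"ax":0,"ay":0,"az":0}

```text
clock: 13.27
ee_pos: [0.4961, 0.3017, 0.026]
tool_rot: [0.0, 0.712, 0.702, 0.0]
wrist_force: [-1.9, -2.9, 8.6]
finger_gap: 0.0497
```

Call:
arm_command:
  motion:
    - {"x":0,"y":0,"z":-0.0005,"ax":0,"ay":0,"az":0}
    - {"x":0,"y":0,"z":-0.0005,"ax":0,"ay":0,"az":0}
    - {"x":0,"y":0,"z":-0.0005,"ax":0,"ay":0,"az":0}

```text
clock: 13.52
ee_pos: [0.4961, 0.3017, 0.026]
tool_rot: [0.0, 0.712, 0.702, 0.0]
wrist_force: [-4.2, -4.4, 17.3]
finger_gap: 0.05
```

It is on the tray floor (contact at TCP 0.026). I'll unload the force, release and retreat.

Call:
arm_command:
  motion:
    - {"x":0,"y":0,"z":0.0008,"ax":0,"ay":0,"az":0}
    - {"x":0,"y":0,"z":0.0008,"ax":0,"ay":0,"az":0}

```text
clock: 13.68
ee_pos: [0.4961, 0.3017, 0.026]
tool_rot: [0.0, 0.712, 0.702, 0.0]
wrist_force: [-0.9, -0.6, -1.2]
finger_gap: 0.0497
```

Call:
arm_command:
  motion:
    - {"x":0,"y":0,"z":0,"ax":0,"ay":0,"az":0}
    - {"x":0,"y":0,"z":0,"ax":0,"ay":0,"az":0}
    - {"x":0,"y":0,"z":0,"ax":0,"ay":0,"az":0}
    - {"x":0,"y":0,"z":0,"ax":0,"ay":0,"az":0}
    - {"x":0,"y":0,"z":0,"ax":0,"ay":0,"az":0}
    - {"x":0,"y":0,"z":0,"ax":0,"ay":0,"az":0}
    - {"x":0,"y":0,"z":0,"ax":0,"ay":0,"az":0}
    - {"x":0,"y":0,"z":0,"ax":0,"ay":0,"az":0}
  gripper: 0.85

```text
clock: 14.35
ee_pos: [0.496, 0.3017, 0.0258]
tool_rot: [-0.0, 0.712, 0.702, 0.0]
wrist_force: [0.3, -0.8, 0.3]
finger_gap: 0.0799
```

Call:
arm_command:
  motion:
    - {"x":0,"y":0,"z":0.01,"ax":0,"ay":0,"az":0}
    - {"x":0,"y":0,"z":0.03,"ax":0,"ay":0,"az":0}
    - {"x":0,"y":0,"z":0.06,"ax":0,"ay":0,"az":0}
    - {"x":0,"y":0,"z":0.1,"ax":0,"ay":0,"az":0}
    - {"x":0,"y":0,"z":0.14,"ax":0,"ay":0,"az":0}
    - {"x":0,"y":0,"z":0.17,"ax":0,"ay":0,"az":0}
    - {"x":0,"y":0,"z":0.18,"ax":0,"ay":0,"az":0}
    - {"x":0,"y":0,"z":0.18,"ax":0,"ay":0,"az":0}
    - {"x":0,"y":0,"z":0.18,"ax":0,"ay":0,"az":0}

```text
clock: 15.1
ee_pos: [0.4961, 0.3015, 0.2061]
tool_rot: [0.0, 0.712, 0.702, 0.0]
wrist_force: [0.1, -0.2, 0.1]
finger_gap: 0.0803
```

```bash
python3 - <<'E'
from h import *
p=optics.camera('side'); cv2.imwrite('pics/s7.png',cv2.resize(p['img'][100:300,200:440],None,fx=3,fy=3,interpolation=cv2.INTER_CUBIC))
s=arm.read_state();print(s['ee_pos'],s['wrist_force'])
W=cloud(p);im=p['img'].astype(int)
m=(W[...,2]>.04)&(W[...,2]<.06)&(abs(W[...,0]-.496)<.07)&(abs(W[...,1]-.305)<.06)
A=W[m];A=A[abs(A[:,2]-np.median(A[:,2]))<.006];c=np.linalg.lstsq(np.c_[A[:,:2],np.ones(len(A))],A[:,2],rcond=None)[0]
print('nest top',np.median(A[:,2]),cv2.minAreaRect(A[:,:2].astype(np.float32)),'slope',c[:2])
a=.2653;R=np.array([[np.cos(a),-np.sin(a)],[np.sin(a),np.cos(a)]]);L=(W[...,:2]-[.628,.0353])@R
for yy in(-.061,.061):
    k=(abs(L[...,0])<.024)&(abs(L[...,1]-yy)<.028)&(W[...,2]>.066);print('nb',yy,k.sum(),np.median(W[k][:,2]))
# bystander change vs. start
q=np.load('side0.npz'); d=np.abs(im-q['img'].astype(int)).max(-1)>60
n,_,st,ce=cv2.connectedComponentsWithStats(d.astype(np.uint8)); print([(st[i,4],ce[i].round()) for i in range(1,n) if st[i,4]>25])
E
```

```text
[0.49565564 0.30120826 0.20513896] [-0.58608492 -0.28545096 -0.25592273]
nest top 0.048177992992675715 ((0.4956415891647339, 0.30581092834472656), (0.04911334440112114, 0.0718131735920906), 0.8078417778015137) slope [0.02199786 0.01554634]
nb -0.061 247 0.06920635536003573
nb 0.061 192 0.06937358464681738
[(np.int32(3987), array([45., 46.])), (np.int32(122), array([294.,   6.])), (np.int32(149), array([294.,  34.])), (np.int32(43), array([327.,  42.])), (np.int32(50), array([261.,  43.])), (np.int32(101), array([276.,  58.])), (np.int32(86), array([315.,  57.])), (np.int32(70), array([54., 72.])), (np.int32(29), array([ 4., 82.])), (np.int32(62), array([295., 140.])), (np.int32(68), array([ 13., 146.])), (np.int32(41), array([269., 154.])), (np.int32(734), array([293., 155.])), (np.int32(197), array([357., 185.])), (np.int32(35), array([214., 183.])), (np.int32(788), array([116., 217.])), (np.int32(186), array([319., 208.])), (np.int32(27), array([303., 221.])), (np.int32(1096), array([ 36., 253.])), (np.int32(49), array([ 12., 266.]))]
```

View pics/s7.png

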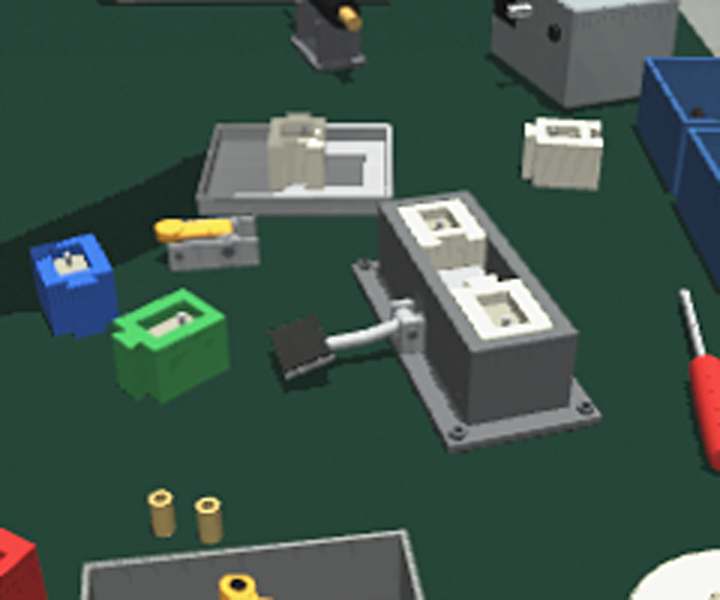

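The nest is upright in the tray (crop 298,150) with its top at 48 mm, as it should be when flat on the 3 mm floor. Both neighbours are seated at 69 mm, the pedal is down and the bystanders are where they were.

```bash
python3 -c "
from station import job
print(job.sign_off())"
```

```text
the job is handed in; nothing more can be done
None
```

The middle nest is out of the fixture and standing in the tray, and the job is handed in at about 15 s on the robot's clock. `sign_off` reports no verdict.

**What I did:** I pressed the pedal with shut fingers until it hit its stop. I then gripped the raised nest on its ±x faces at 20 N, drew it straight up clear of the neighbours, and carried it to the tray. I lowered it in half-millimetre steps until it touched, released it and backed off.

**Last checks:**
- **Nest:** its top is at 48 mm, which is right for standing on the tray's 3 mm floor. It is centred near (0.496, 0.301), and the fitted tilt of about 1–2° is within what the depth camera can resolve.
- **Neighbours:** both tops are at 69 mm, so they are still seated.
- **Lifting:** readings at the pauses during the draw-up showed at most about 1.4 N sideways.
- **Bystanders:** those in the last picture look unmoved. I compared the whole picture with the start; the differences I could place were the nest, the pedal and shadows or the arm. I did not explain every small one.
- **Forces:** the pedal press read 56 N at the stop and the touch-down read 17 N, both at the fingertips. Both are below the 120 N wrist limit. The press is above the 40 N limit set for the arm and gripper body, which I took not to cover the fingertips.

One early move call was refused for its format and moved nothing.

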